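# Set the length stop against its end stop

### The job

The blue length stop on the measuring rail is locked at an old setting. Press the green button on top of it with the fingertips and, keeping it held down for the whole way, push the length stop along the rail until it rests against the red end stop; then let the button come up so that it locks there, and move clear. Never force the length stop along while its button is up, and leave the other things on the bench where they stand.

Things in the scene. Friction and masses are not known exactly. Their poses are not given: they have to be found in the camera images.
- rail: aluminium measuring rail fixed to the bench, 50 mm wide, 320 mm long, 22 mm tall, with black scale marks. Origin: centre of its underside. It lies along its own y axis; its z points up. At its +y end stands the red end stop (78 mm across, 30 mm thick, 50 mm tall), at its -y end a low grey foot (24 mm tall)
- carriage (a joint): travel of the blue length stop (the carriage) along the rail, m: grows towards the rail's +y; 0 is far from the end stop, 0.16 is against it. Starts between 0 and 0.05. The carriage is a block 66 mm across, 68 mm along the rail, its top 58 mm above the bench. It slides with about 1.5 N of drag while the button is held down; with the button up a brake grips it against more than 60 N at any place on the rail
- lock_button (a joint): travel of the lock button, m: 0 is up (locked), grows as it is pressed straight down, about 0.008 is fully down. It starts to yield at about 4 N, takes about 5.4 N at 4 mm and 6.8 N fully down, and springs up when released. Count it as held down beyond 2 mm; the brake is then fully off
- button_top (a point): centre of the top of the green lock button, a flat pad 42 mm across the rail and 46 mm along it, 74 mm above the bench when up; rides with the carriage. A blue upright plate on the carriage (56 mm across, 7 mm thick, top 96 mm above the bench) stands past the pad: its near face is 29 mm from this point towards rail +y. Fingers pressing the pad can push the carriage by friction or by this plate
- carriage_nose (a point): centre of the carriage's face that meets the end stop, 41 mm above the bench
- stop_face (a point): point on the end stop's rubber face that the carriage's nose comes to rest against, 41 mm above the bench
- mug: white mug, 72 mm across, 85 mm tall, handle on its +y side; origin under its centre; a bystander
- spool: empty orange spool standing on end, 64 mm across, 58 mm tall; origin under its centre; a bystander
- tape: roll-shaped cardboard ring lying flat, 90 mm across, 24 mm tall; origin under its centre; a bystander
- carton: small brown carton, 60 x 80 x 55 mm tall; origin under its centre; a bystander
- bin: small open yellow bin, 70 x 100 x 45 mm tall; origin under its centre; a bystander
- screwdriver: red-handled screwdriver lying flat, 170 mm long along its own x, under 35 mm tall; a bystander
- jar: small white jar with a blue lid, 52 mm across, 75 mm tall; origin under its centre; a bystander

How it is judged (in metres and radians):
On the way, in this order (a step that is already met when the one before it is completed fails the run):
1. the button is pressed down, by at least 2 mm, with the carriage still within 15 mm of where it started (value of joint lock_button above 0.002 m and distance of carriage_nose from where it was at the start of the episode below 0.015 m), for 0.05 s.
2. the carriage reaches the end stop (within 4 mm) with the button still held down (value of joint lock_button above 0.002 m and value of joint carriage above 0.156 m), for 0.05 s.
At the end, for the whole second after the job is handed in: The carriage rests within 4 mm of the end stop with its button up (under 1 mm), locked and still, and every bystander is within 20 mm of where it stood (value of joint carriage above 0.156 m and value of joint lock_button below 0.001 m and velocity of joint carriage between -0.005 and 0.005 m/s and distance of each of mug, spool, tape, carton, bin, screwdriver, jar from where it was at the start of the episode below 0.02 m); the robot touches nothing.
It fails at once if the carriage is forced along while its button is up (value of joint lock_button below 0.001 m and value of joint carriage below 0.15 m and (velocity of joint carriage above 0.02 m/s or velocity of joint carriage below -0.02 m/s)).
It fails at once if a bystander is lifted, carried or pushed more than 20 mm (distance of any of mug, spool, tape, carton, bin, screwdriver, jar from where it was at the start of the episode above 0.02 m).
It also fails if it takes over 40 s, if anything falls off the work surface, if the arm or the gripper's body presses on something with over 40 N, if the wrist force passes 120 N, or if a joint passes its speed limit or range.

### The arm

A 6-joint arm with a two-finger parallel gripper is mounted at the origin on the work surface. World frame = base frame: x ahead of the robot, y to its left, z up, the work surface at z = 0. Lengths are in mm, angles in rad, forces in N, time in s.
With the tool pointing down it reaches from about 350 to 975 mm from the base axis. Payload 7.1 kg.
Tool frame: the origin (TCP) lies between the finger pads; the fingertips stand 19 mm ahead of it and the grasp point (between the pads) is the TCP; z points along the fingers, y is the line along which they close (so a half turn about z gives the same grasp; the last joint's range is limited). The gripper opens to 88 mm and grips with 3 to 60 N. Pads are 20 mm wide; open, the fingers measure 115 mm over their backs; the gripper's body (75 mm by 178 mm) begins 61 mm behind the grasp point.
Start: joints at [1.311, 0.423, 1.63, -0, 1.089, -0.019], TCP at [149.018, 606.958, 241.675] pointing down, gripper open.
Joint ranges: [-3, 3], [-0.9, 2.11], [0.09, 2.58], [-1.31, 4.45], [0.11, 2.69], [-2.54, 2.54]. Speed limits (rad/s): [2.39, 2.39, 3.01, 3.14, 3.14, 3.14].

### API

Orientations are given as a rotation vector (axis times angle).
In Python, from workcell import ctrl gives the robot as it stands.
- The arm moves only by the tool arm_command, never from a script. Its argument "series" is a list of rows, each an object with "linear": the shift along the tool's x, y, z in m, a list of three; "turn": the turn about the tool's z in rad. A call has 1 to 10 rows; each row shifts and turns the commanded pose from where the row before left it, along the tool's axes as they then stand; what a row does not reach is not made up. A row lasts 1/10 s, in which the tool goes at most 50 mm and 8.59 degrees, less where a joint would pass 70% of its speed; a pose out of reach is approached as far as the arm can. A call with a gripper value outside its range is refused whole. "jaw" is the opening, from -1 (shut) to 1 (fully open), set as the call begins (left out, the last holds). The fingers move at their own pace and stop on an object; the grip force is fixed at half the most. Time passes only in rows, so rows that do not move let the fingers close. It gives the time, the measured TCP pose, the force, the opening and the grip force at its end, in the units of the state.
- ctrl.get_obs(): the state, without advancing time (a new reading comes with each control period).
- ctrl.get_image(name): name is "scene" or "top" or "wrist"; returns a dict with "frame" (384x512x3 uint8, blue, green, red), "fx", "fy", "cx", "cy" (pixels), "rvec" (rotation vector, rad) and "tvec" (3), from world to camera coordinates, as OpenCV has them. Camera axes: x right, y down, z forward; pixel columns grow to the right and rows downward; lengths in mm; the calibration is good to about 2 mm. A picture is of the moment at which its call begins. There is no depth.
- ctrl.close_job(): hands the job in; it is judged then, once.
The state is a dict: "t": time; "qpos": joint angles; "qvel": joint speeds; "joint_torque": joint torques, N m; "ee_pos": TCP position; "orientation": TCP orientation; "ft_force": force on the tool from outside, world axes, zero at the start; "moment": the same for the moment, N m; "width": finger opening in mm; "grasp_force": force on a finger pad.
Only numpy, scipy, OpenCV 4.12 (cv2) and the standard library are available. Lean on these libraries where they do the work, as an engineer would, in place of code of your own. Each camera call takes 0.05 s, during which the arm holds its last target. There are 200 camera calls.

## Working session

There is one attempt and no reset: what is moved stays moved. The work goes in short steps, Python scripts to look and compute and a tool call to move; the robot and the scene stay as the last step left them, time stands still between calls to the robot, and variables do not carry over. Pictures are saved under pics/ and viewed, at most 10 in all, crops included, and the job is handed in when it is done.

Besides the shell and the picture viewer there is one more tool, called as a command line: name --argument value ..., lists and objects as JSON in quotes. arm_command: Moves the arm, as the interface text tells. Its arguments: {"type":"object","properties":{"series":{"type":"array"},"jaw":{"type":"number"}},"required":["series"]}

```bash
mkdir -p pics
cat > h.py <<'E'
import cv2,numpy as np
from workcell import ctrl
def ray(im,u,v,z):
    R=cv2.Rodrigues(np.array(im["rvec"],float))[0];t=np.array(im["tvec"],float).ravel()
    c=-R.T@t;d=R.T@np.array([(u-im["cx"])/im["fx"],(v-im["cy"])/im["fy"],1])
    return c+d*(z-c[2])/d[2]
def proj(im,p):
    R=cv2.Rodrigues(np.array(im["rvec"],float))[0];q=R@np.array(p,float)+np.array(im["tvec"],float).ravel()
    return im["fx"]*q[0]/q[2]+im["cx"],im["fy"]*q[1]/q[2]+im["cy"]
def blobs(im,lo,hi,amin=40):
    m=cv2.inRange(cv2.cvtColor(im["frame"],cv2.COLOR_BGR2HSV),lo,hi)
    n,l,s,c=cv2.connectedComponentsWithStats(m)
    return [(s[i].tolist(),c[i].round(1).tolist(),cv2.minAreaRect(np.argwhere(l==i)[:,::-1].astype(np.float32))) for i in range(1,n) if s[i,4]>=amin]
E
python3 - <<'E'
from h import *
o=ctrl.get_obs();print(o["ee_pos"],o["orientation"],o["t"],o["ft_force"])
for n in("top","scene"):
    im=ctrl.get_image(n);cv2.imwrite(f"pics/{n}0.png",im["frame"])
    R=cv2.Rodrigues(np.array(im["rvec"],float))[0];print(n,-R.T@np.array(im["tvec"]).ravel())
    for k,lo,hi in(("green",(45,80,50),(85,255,255)),("blue",(95,90,40),(130,255,255)),("red",(0,120,60),(6,255,255))):
        for b in blobs(im,lo,hi):print(k,b, ray(im,*b[1],{"green":74,"blue":58,"red":50}[k]).round(1))
E
```

```text
[148.88959696 606.46923187 240.90263073] [-3.77312934e-01 -3.11863853e+00  2.37020886e-03] 0.0 [0.28481748 0.43077094 1.01240086]
top [ 386.68380979   57.9281336  1197.11823354]
green ([129, 83, 37, 10, 255], [147.5, 87.2], ((147.0, 87.5), (36.0, 9.0), -0.0)) [910.9 398.2  74. ]
green ([300, 215, 20, 20, 306], [309.5, 224.4], ((309.44232177734375, 224.28846740722656), (17.84657096862793, 17.258220672607422), 11.309932708740234)) [513.  -45.2  74. ]
blue ([344, 30, 161, 56, 8015], [423.4, 57.2], ((424.0142822265625, 57.144126892089844), (52.94248580932617, 159.80499267578125), 88.72696685791016)) [ 989.5 -389.    58. ]
blue ([294, 212, 25, 28, 182], [303.0, 229.2], ((307.69232177734375, 225.53846740722656), (23.533935546875, 23.92616844177246), 11.309932708740234)) [502.3 -28.9  58. ]
blue ([380, 221, 18, 17, 233], [388.6, 229.4], ((388.5, 229.0), (16.0, 17.0), 90.0)) [ 497.8 -256.1   58. ]
red ([190, 196, 7, 29, 186], [193.1, 210.4], ((193.0, 210.0), (28.0, 6.0), 90.0)) [559.7 268.2  50. ]
red ([228, 198, 15, 29, 266], [235.0, 212.0], ((235.03610229492188, 211.9354705810547), (10.337
[... 824 characters left out ...]
5), (85.08891296386719, 68.70315551757812), 69.44395446777344)) [1003.3 -393.7   58. ]
blue ([209, 124, 15, 12, 142], [216.0, 129.0], ((216.0, 129.5), (11.0, 14.0), 90.0)) [ 489.4 -269.6   58. ]
blue ([235, 161, 31, 33, 597], [250.1, 175.3], ((250.2757110595703, 176.94749450683594), (29.189485549926758, 28.815263748168945), 79.2156982421875)) [529.4 -19.4  58. ]
red ([265, 213, 35, 31, 586], [281.7, 226.1], ((282.143310546875, 227.46958923339844), (22.061790466308594, 37.3996467590332), 70.90650939941406)) [566.9 165.5  50. ]
red ([295, 256, 35, 27, 420], [312.3, 268.5], ((312.3076477050781, 268.4615173339844), (11.648702621459961, 38.274314880371094), 56.30992889404297)) [587.1 293.2  50. ]
```

View pics/top0.png

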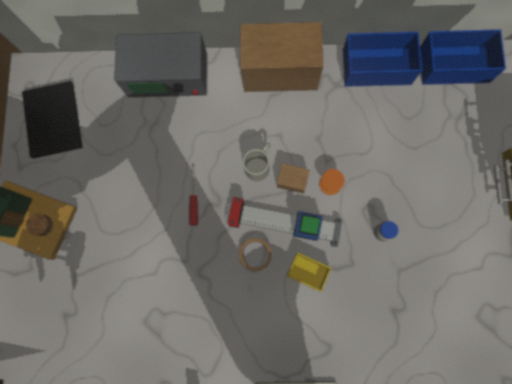

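View pics/scene0.png

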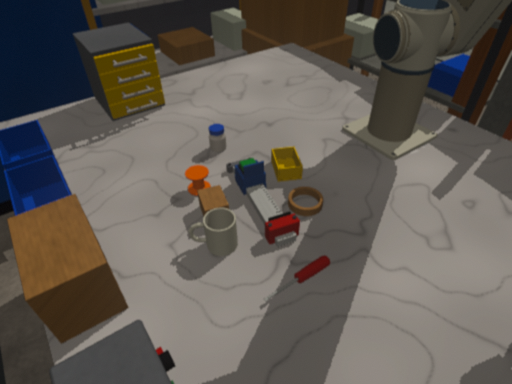

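The top view shows the green button at (309,224) and the red end stop at (235,212), so the rail runs about -0.2 rad from world +y. The scene view shows no tall obstacles along the rail. I'll move above the button with the jaw shut.

arm_command --jaw -1 --series '[{"linear":[-0.027,-0.029,0],"turn":0},{"linear":[-0.027,-0.029,0],"turn":0},{"linear":[-0.027,-0.029,0],"turn":0},{"linear":[-0.027,-0.029,0],"turn":0},{"linear":[-0.027,-0.029,0],"turn":0},{"linear":[-0.027,-0.029,0],"turn":0},{"linear":[-0.027,-0.029,0],"turn":0},{"linear":[-0.027,-0.029,0],"turn":0},{"linear":[-0.027,-0.029,0],"turn":0},{"linear":[-0.027,-0.029,0],"turn":0}]'

```text
t: 1.1
ee_pos: [342.4, 259.4, 241.6]
orientation: [-0.377, -3.119, 0.0]
ft_force: [1.6, 0.1, 0.5]
width: 11.6
grasp_force: 0.0
```

arm_command --series '[{"linear":[-0.027,-0.029,0],"turn":0},{"linear":[-0.027,-0.029,0],"turn":0},{"linear":[-0.027,-0.029,0],"turn":0},{"linear":[-0.027,-0.029,0],"turn":0},{"linear":[-0.027,-0.029,0],"turn":0},{"linear":[-0.027,-0.029,0],"turn":0},{"linear":[-0.027,-0.029,0],"turn":-0.043},{"linear":[0,0,0],"turn":0},{"linear":[0,0,0],"turn":0}]'

```text
t: 2.0
ee_pos: [477.0, 18.1, 241.3]
orientation: [-0.314, -3.125, -0.0]
ft_force: [-0.3, 0.4, 0.3]
width: 0.3
grasp_force: 0.0
```

Run:
```python
from h import *
o=ctrl.get_obs();print(o["ee_pos"],o["orientation"],o["t"],o["ft_force"],o["width"])
print(cv2.Rodrigues(np.array(o["orientation"]))[0].round(3))
for n in("top","wrist"):
    im=ctrl.get_image(n);cv2.imwrite(f"pics/{n}1.png",im["frame"])
    for k,lo,hi in(("green",(45,80,50),(85,255,255)),("blue",(95,90,40),(130,255,255)),("red",(0,120,60),(6,255,255))):
        for b in blobs(im,lo,hi,150):
            z={"green":74,"blue":58,"red":50}[k]
            print(n,k,b[0], ray(im,*b[1],z).round(1),[ray(im,*p,z).round(0)[:2].tolist() for p in cv2.boxPoints(b[2])])
```

```text
[477.01499661  18.07188728 241.27512964] [-3.14021528e-01 -3.12478411e+00 -1.59304354e-04] 2.0 [-0.25143985  0.36949516  0.26046673] 0.2797049235935407
[[-0.98   0.199 -0.001]
 [ 0.199  0.98   0.   ]
 [ 0.001 -0.    -1.   ]]
top blue [344, 30, 161, 56, 8005] [ 989.5 -389.3   58. ] [[1073.0, -165.0], [1071.0, -625.0], [908.0, -609.0], [909.0, -160.0]]
top blue [380, 222, 18, 16, 232] [ 497.5 -256.1   58. ] [[518.0, -235.0], [517.0, -280.0], [477.0, -277.0], [478.0, -232.0]]
top red [190, 196, 7, 29, 188] [558.9 268.5  50. ] [[600.0, 277.0], [600.0, 261.0], [522.0, 260.0], [523.0, 276.0]]
top red [228, 198, 15, 29, 274] [552.7 153.9  50. ] [[519.0, 175.0], [594.0, 161.0], [588.0, 132.0], [514.0, 147.0]]
wrist green [179, 201, 45, 40, 1710] [512.6 -44.6  74. ] [[487.0, -62.0], [496.0, -17.0], [540.0, -27.0], [530.0, -74.0]]
wrist blue [175, 178, 63, 79, 1959] [501.7 -33.1  58. ] [[554.0, -91.0], [465.0, -64.0], [479.0, 1.0], [570.0, -21.0]]
wrist blue [0, 220, 42, 43, 1442] [ 501.9 -260.9   58. ] [[474.0, -271.0], [483.0, -225.0], [533.0, -246.0], [523.0, -293.0]]
wrist red [457, 162, 25, 68, 1529] [550.2 251.3  50. ] [[510.0, 238.0], [515.0, 264.0], [596.0, 265.0], [590.0, 237.0]]
wrist red [355, 175, 44, 72, 1675] [547.  152.5  50. ] [[586.0, 117.0], [501.0, 135.0], [514.0, 176.0], [601.0, 162.0]]
wrist red [225, 248, 24, 28, 339] [583.2 -20.2  50. ] [[591.0, -39.0], [559.0, -26.0], [570.0, -1.0], [602.0, -13.0]]
```

View pics/wrist1.png

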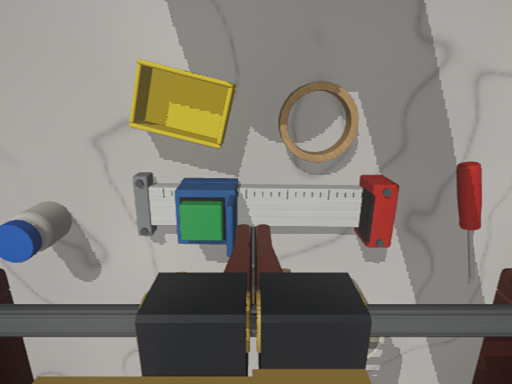

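The wrist view shows the button at (202,221), the blue plate on its right and the end stop at (377,210). Both cameras put the button at about (513,-45). I'll go above the pad, slightly towards the plate, and come down.

arm_command --series '[{"linear":[-0.024,-0.023,0],"turn":0},{"linear":[-0.0235,-0.023,0],"turn":0},{"linear":[0,0,0.035],"turn":0},{"linear":[0,0,0.035],"turn":0},{"linear":[0,0,0.035],"turn":0},{"linear":[0,0,0.025],"turn":0},{"linear":[0,0,0],"turn":0},{"linear":[0,0,0],"turn":0}]'

```text
t: 2.9
ee_pos: [514.5, -34.7, 111.9]
orientation: [-0.308, -3.126, -0.0]
ft_force: [-0.8, 0.8, 0.3]
width: 0.3
grasp_force: 0.0
```

Run:
```python
from h import *
o=ctrl.get_obs();print(o["ee_pos"],o["t"],o["ft_force"])
im=ctrl.get_image("wrist");f=im["frame"]
cv2.imwrite("pics/wrist2.png",f)
for b in blobs(im,(45,80,50),(85,255,255)):print(b[0],ray(im,*b[1],74))
print("tip",proj(im,np.array(o["ee_pos"])-[0,0,19]))
```

```text
[514.50159383 -34.74867177 111.91390899] 2.9 [-0.84034606  0.78066187  0.25495663]
[199, 195, 74, 67, 3495] [507.30690264 -47.83170711  74.        ]
tip (np.float64(252.8257642888866), np.float64(241.84729635085966))
```

View pics/wrist2.png

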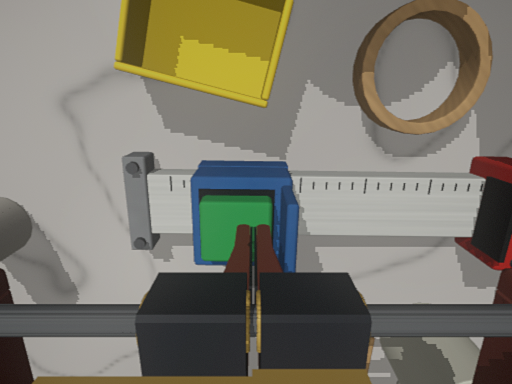

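The fingertips (253,235) are over the green pad with its centre near (237,228), just short of the plate at (288,235). Pressing down now.

arm_command --series '[{"linear":[0,0,0.008],"turn":0},{"linear":[0,0,0.008],"turn":0},{"linear":[0,0,0.004],"turn":0},{"linear":[0,0,0.003],"turn":0},{"linear":[0,0,0.002],"turn":0},{"linear":[0,0,0],"turn":0},{"linear":[0,0,0],"turn":0},{"linear":[0,0,0],"turn":0}]'

```text
t: 3.75
ee_pos: [514.9, -35.7, 87.0]
orientation: [0.311, 3.126, 0.0]
ft_force: [-0.8, 1.0, 4.8]
width: 0.2
grasp_force: 3.0
```

arm_command --series '[{"linear":[0,0,0.001],"turn":0},{"linear":[0,0,0],"turn":0},{"linear":[0,0,0],"turn":0}]'

```text
t: 4.05
ee_pos: [514.9, -35.7, 86.1]
orientation: [0.311, 3.126, 0.0]
ft_force: [-0.5, 1.2, 5.9]
width: 0.6
grasp_force: 3.1
```

Run:
```python
from h import *
for i in range(6):
    im=ctrl.get_image("wrist");o=ctrl.get_obs();print(o["ee_pos"].round(2),np.round(o["ft_force"],2),o["t"])
cv2.imwrite("pics/wrist3.png",im["frame"])
```

```text
[514.9  -35.7   86.07] [-1.51  1.94  6.34] 4.1
[514.9  -35.69  86.09] [-0.52  1.15  6.38] 4.15
[514.87 -35.68  86.08] [-1.62  0.77  6.67] 4.2
[514.89 -35.71  86.09] [-2.19  1.91  7.05] 4.25
[514.89 -35.69  86.08] [-1.39  0.32  6.19] 4.3
[514.88 -35.69  86.09] [-1.17  1.45  6.12] 4.35
```

View pics/wrist3.png

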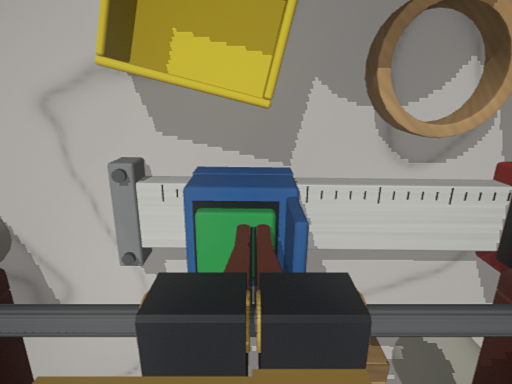

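The fingertips (253,235) sit on the pressed pad, at about 6 N and roughly 6.5 mm down. Now I'll push along tool +y.

arm_command --series '[{"linear":[0,0.003,0],"turn":0},{"linear":[0,0.005,0],"turn":0},{"linear":[0,0.006,0],"turn":0},{"linear":[0,0.008,0],"turn":0},{"linear":[0,0.008,0],"turn":0},{"linear":[0,0.008,0],"turn":0},{"linear":[0,0.008,0],"turn":0},{"linear":[0,0.006,0],"turn":0},{"linear":[0,0.004,0],"turn":0},{"linear":[0,0,0],"turn":0}]'

```text
t: 5.35
ee_pos: [526.6, 19.6, 86.3]
orientation: [0.31, 3.125, 0.001]
ft_force: [0.3, 1.2, 6.3]
width: 0.4
grasp_force: 3.1
```

Run:
```python
from h import *
im=ctrl.get_image("wrist");o=ctrl.get_obs();print(o["ee_pos"].round(2),np.round(o["ft_force"],2),o["t"])
for k,lo,hi,z in(("green",(45,80,50),(85,255,255),68),("red",(0,120,60),(6,255,255),50)):
  for b in blobs(im,lo,hi,100):print(k,b[0],ray(im,*b[1],z).round(1))
cv2.imwrite("pics/wrist4.png",im["frame"])
```

```text
[526.54  19.5   86.28] [0.84 2.75 6.69] 5.4
green [195, 207, 82, 70, 3372] [518.5   6.   68. ]
red [406, 161, 102, 128, 5575] [545.1 150.2  50. ]
red [257, 228, 25, 44, 565] [545.9  24.8  50. ]
red [494, 269, 18, 35, 394] [599.9 175.3  50. ]
```

View pics/wrist4.png

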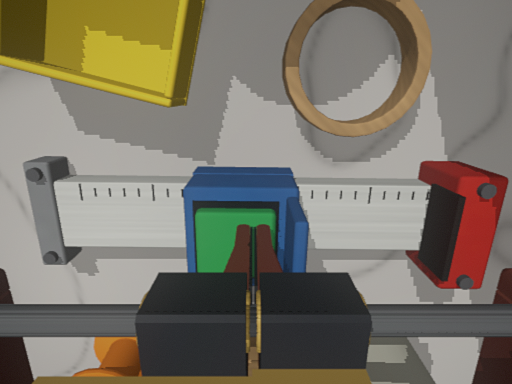

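The carriage rode along with the fingers (pad unmoved in the wrist view at (236,242)), and the end stop is ahead at (455,225). About 95 mm is left.

arm_command --series '[{"linear":[0,0.004,0],"turn":0},{"linear":[0,0.008,0],"turn":0},{"linear":[0,0.01,0],"turn":0},{"linear":[0,0.01,0],"turn":0},{"linear":[0,0.01,0],"turn":0},{"linear":[0,0.01,0],"turn":0},{"linear":[0,0.01,0],"turn":0},{"linear":[0,0.01,0],"turn":0},{"linear":[0,0.006,0],"turn":0},{"linear":[0,0.004,0],"turn":0}]'

```text
t: 6.4
ee_pos: [543.5, 99.9, 86.6]
orientation: [0.309, 3.123, 0.001]
ft_force: [0.4, -1.5, 6.5]
width: 0.7
grasp_force: 3.0
```

arm_command --series '[{"linear":[0,0.003,0],"turn":0},{"linear":[0,0.003,0],"turn":0},{"linear":[0,0.003,0],"turn":0},{"linear":[0,0,0],"turn":0}]'

```text
t: 6.8
ee_pos: [545.4, 108.7, 86.7]
orientation: [0.31, 3.123, 0.001]
ft_force: [3.0, 1.1, 6.5]
width: 0.5
grasp_force: 3.0
```

Run:
```python
from h import *
im=ctrl.get_image("wrist");o=ctrl.get_obs();print(o["ee_pos"].round(2),np.round(o["ft_force"],2),o["t"])
for b in blobs(im,(45,80,50),(85,255,255),100):print(b[0])
cv2.imwrite("pics/wrist5.png",im["frame"])
```

```text
[545.38 108.7   86.66] [0.85 1.18 6.36] 6.85
[194, 207, 82, 71, 3376]
```

View pics/wrist5.png

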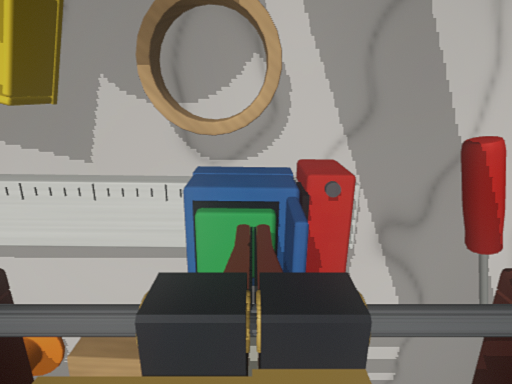

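The carriage is next to the red end stop, with a small gap near (297,230). I'll keep pushing in small steps.

arm_command --series '[{"linear":[0,0.002,0],"turn":0},{"linear":[0,0.002,0],"turn":0},{"linear":[0,0.002,0],"turn":0},{"linear":[0,0.002,0],"turn":0},{"linear":[0,0,0],"turn":0}]'

```text
t: 7.35
ee_pos: [545.8, 115.7, 86.2]
orientation: [0.31, 3.125, -0.001]
ft_force: [-0.3, -2.8, 6.5]
width: 0.1
grasp_force: 3.1
```

Run:
```python
from h import *
for i in range(3):
  im=ctrl.get_image("wrist");o=ctrl.get_obs();print(o["ee_pos"].round(2),np.round(o["ft_force"],2),o["t"])
for b in blobs(im,(45,80,50),(85,255,255),100):print(b[0])
```

```text
[545.76 115.73  86.23] [-1.2  -2.87  5.42] 7.4
[545.75 115.75  86.22] [ 0.03 -2.55  6.14] 7.45
[545.77 115.76  86.23] [-0.19 -1.99  6.18] 7.5
[186, 209, 81, 70, 3524]
```

The pad has slipped about 4 mm under the fingers, so the carriage has met the stop. I'll confirm by pushing on the plate.

arm_command --series '[{"linear":[0,0.001,0],"turn":0},{"linear":[0,0.001,0],"turn":0},{"linear":[0,0.001,0],"turn":0},{"linear":[0,0.001,0],"turn":0},{"linear":[0,0,0],"turn":0}]'

```text
t: 8.0
ee_pos: [546.2, 119.4, 86.1]
orientation: [0.31, 3.126, -0.001]
ft_force: [-0.5, -4.3, 5.9]
width: 0.2
grasp_force: 3.3
```

Run:
```python
from h import *
for i in range(3):
  im=ctrl.get_image("wrist");o=ctrl.get_obs();print(o["ee_pos"].round(2),np.round(o["ft_force"],2),o["t"])
for b in blobs(im,(45,80,50),(85,255,255),100):print(b[0])
cv2.imwrite("pics/wrist6.png",im["frame"][120:320,150:400].repeat(3,0).repeat(3,1))
```

```text
[546.25 119.45  86.12] [-1.32 -4.23  5.9 ] 8.05
[546.23 119.44  86.1 ] [-1.05 -2.76  7.09] 8.1
[546.23 119.45  86.1 ] [-0.01 -4.35  6.59] 8.15
[179, 210, 82, 70, 3818]
```

View pics/wrist6.png

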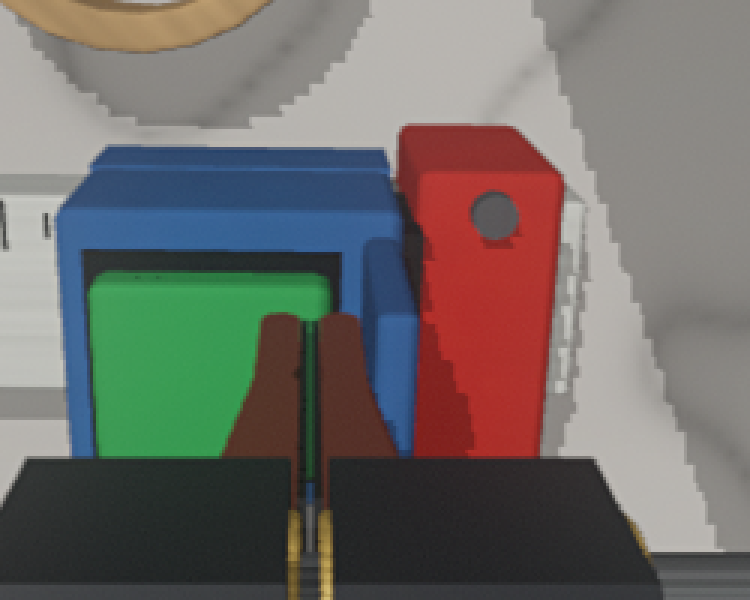

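The carriage's nose is against the rubber face. It holds still against a lateral force above the drag while the pad slips, and the button is still down. I'll lift straight up.

arm_command --series '[{"linear":[0,0,-0.004],"turn":0},{"linear":[0,0,-0.008],"turn":0},{"linear":[0,0,-0.02],"turn":0},{"linear":[0,0,-0.035],"turn":0},{"linear":[0,0,-0.035],"turn":0},{"linear":[0,0,-0.035],"turn":0},{"linear":[0,-0.04,-0.01],"turn":0},{"linear":[0,-0.04,0],"turn":0},{"linear":[0,0,0],"turn":0},{"linear":[0,0,0],"turn":0}]'

```text
t: 9.15
ee_pos: [530.2, 41.3, 233.0]
orientation: [0.313, 3.126, 0.001]
ft_force: [0.5, -0.3, -0.2]
width: 0.6
grasp_force: 0.0
```

Run:
```python
from h import *
im=ctrl.get_image("wrist");o=ctrl.get_obs();print(o["ee_pos"].round(2),np.round(o["ft_force"],2),o["t"])
for b in blobs(im,(45,80,50),(85,255,255),100):print(b[0],ray(im,*b[1],74),[ray(im,*p,74).round(1)[:2].tolist() for p in cv2.boxPoints(b[2])])
cv2.imwrite("pics/wrist7.png",im["frame"])
```

```text
[530.31  41.89 232.84] [-0.22 -0.59  0.31] 9.2
[288, 160, 49, 43, 1991] [543.89321172  98.88456792  74.        ] [[518.2, 78.8], [527.5, 124.9], [570.8, 119.6], [561.2, 71.6]]
```

View pics/wrist7.png

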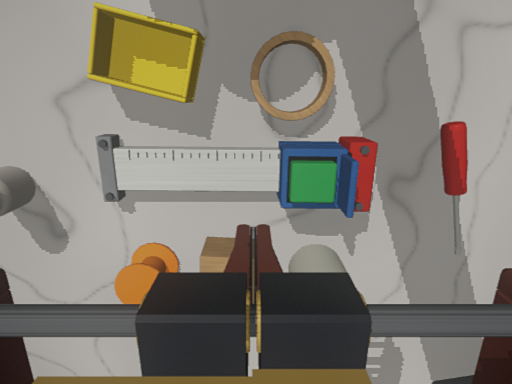

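The carriage is against the stop at (355,175), the button is up, the bystanders in view haven't moved and the gripper is clear.

```bash
python3 -c "
from workcell import ctrl
print(ctrl.close_job())"
```

```text
the job is handed in; nothing more can be done
None
```

I pushed the length stop against the red end stop with its button held down, let the button up to lock it there, moved the arm clear and handed the job in at about 9 s; no verdict came back.

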